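Press a filter cassette shut with bench locking pliers and release it

TASK

Slide the white filter cassette gently along its channel until it is fully home and you feel it bear on the end stop under the jaw, then push the red handle down over centre until it locks on its own, so that the jaw presses the blue cap down flush. Take your hand off the locked handle, then press the yellow release lever so that the handle springs fully open and leaves the capped cassette free, still lying in its channel under the jaw. Press the cap with the jaw alone, force nothing against its stops, and leave everything else on the bench where it is.

Things in the scene. Friction and masses are not known exactly. Their poses are not given: they have to be found in the camera images.
- press: Locking pliers fixed on a white plate 100 x 420 x 12 mm (y -175 to 245). Origin on the bench at the jaw; handle pivot at y 40, z 62 mm (axis x); z up, y along the pliers from the channel's mouth (-y) to the release lever (+y). Rails 53 mm apart, 14 mm high, y -161 to -14. The open jaw ends at y -73, top z 83 mm, its pad at y -63.
- press_home (a point): Fixed on the press at x 0, y -63, z 21 mm, axes as the press: where the cassette's centre comes when home, give or take 10 mm along y, as the end stop's setting is not measured. Home is felt, as the push rises on the stop.
- cassette_center (a point): Centre of the loose white cassette base, 50 (x) x 80 (y) x 18 (z) mm, about 150 g, lying in the channel (1.5 mm play each side) 29 to 69 mm short of home; axes as the press. Underside 12 mm, top 30 mm above the bench; slides at 1 to 2 N. A blue cap 36 x 58 x 6 mm sits on its middle. Push the base's -y end face, 40 mm from the centre, below the cap.
- stop: Holder of the dark steel end stop, fixed on the press at x 0, y -23, z 12.5 mm. The stop block, 44 mm wide and 20 mm high, sits on its adjusting screw: its face towards the cassette lies anywhere from y -33 to -13 mm of the press, is not measured, and does not yield.
- cap (a joint): Press-fit travel of the blue cap on the cassette, m: near 0 = standing 4 mm proud (top of cap 40 mm above the bench), 0.004 = pressed flush. It takes about 6 N to move and then stays.
- handle (a joint): Angle of the red handle about its pivot, rad: 0 = open, rising 0.60 rad towards the tail; 0.60 = locked, level, on its hard stop; dead centre 0.54. It closes the jaw with its sprung pad against a spring: 12 to 20 N at 100 mm from the pivot as soon as it moves, falling to little near dead centre. Past it, it stays shut; let go before, it springs open.
- handle_push (a point): On the handle's upper face, 105 mm from its pivot; moves with it. Handle 130 mm long from the pivot, 22 mm wide, 14 mm thick, red for its outer 80 mm. In the press's frame this point lies near y 123, z 127 mm when open and y 145, z 69 mm when locked.
- release (a joint): Angle of the yellow release lever, rad: 0 = at rest, 0.50 = fully down on its hard stop. A rocker pivoted at y 182, z 49 mm of the press, its inner end under the locked handle: pressing the outer paddle down kicks the handle past centre at about 0.4. Takes 4 to 10 N at the paddle; springs back when let go.
- release_push (a point): Point to press, centre of the top of the yellow paddle (30 mm wide, 34 mm long, 6 mm thick), 36 mm outside the lever's pivot and 52 mm above the bench at rest, near 34 mm when fully down; moves with the lever.
- spare_center (a point): Centre of a finished spare cassette with a green cap, 50 x 80 x 24 mm; a bystander, to be left alone.
- marker_center (a point): Centre of a red and black marker pen, 135 mm long, 12 mm thick; a bystander, to be left alone.
- rack_center (a point): Centre of a blue tube rack, 60 x 130 mm, 62 mm high; a bystander, to be left alone.
- reagent_center (a point): Centre of an amber bottle, 60 mm wide, 130 mm high; a bystander, to be left alone.
- dishes_center (a point): Centre of a stack of clear dishes, 90 mm wide, 34 mm high; a bystander, to be left alone.
- beaker_center (a point): Centre of a glass beaker, 70 mm wide, 90 mm high; a bystander, to be left alone.
- jar_center (a point): Centre of a white jar, 60 mm wide and high; a bystander, to be left alone.

How it is judged:
On the way, in this order (a step that is already met when the one before it is completed fails the run):
1. the cassette bears on the end stop with over 1 N, the cap still at least 2.5 mm proud and the handle still open (y of cassette_center in the frame of press above -0.0755 m and z of cassette_center in the frame of press below 0.025 m and angle between the y axis of cassette_center and the y axis of press, either way round below 0.06 rad and contact force between cassette and stop above 1 N and value of joint cap below 0.0015 m and value of joint handle below 0.2 rad), for 0.02 s.
2. the handle is locked past dead centre (over 0.57 rad) with no hand on it, and the cap is flush within 0.6 mm (value of joint handle above 0.57 rad and value of joint cap above 0.0034 m and contact force between each of the arm, the fingers and handle below 0.3 N and y of cassette_center in the frame of press above -0.0755 m and z of cassette_center in the frame of press below 0.025 m and angle between the y axis of cassette_center and the y axis of press, either way round below 0.06 rad), for 0.3 s.
3. the release lever is down (over 0.2 rad) and the handle leaves its lock (below 0.5 rad) without a hand on it (value of joint release above 0.2 rad and value of joint handle below 0.5 rad and contact force between each of the fingers, the arm and handle below 0.3 N), for 0.02 s.
At the end, for the whole second after the job is handed in: The handle is fully open (below 0.08 rad), the release lever back at rest (below 0.1 rad), the cap flush (within 0.6 mm of fully pressed) and the cassette at rest in its channel, its centre at most 13.5 mm on the mouth's side of press_home (y above -76.5 mm of the press), flat and straight (value of joint handle below 0.08 rad and value of joint release below 0.1 rad and value of joint cap above 0.0034 m and y of cassette_center in the frame of press above -0.0765 m and z of cassette_center in the frame of press below 0.025 m and angle between the y axis of cassette_center and the y axis of press, either way round below 0.06 rad and linear speed of cassette below 0.01 m/s); the robot touches nothing.
It fails at once if the cassette is pushed with more than 20 N (contact force between any of the fingers, the arm and cassette above 20 N).
It fails at once if the cap is pressed by the robot with more than 4 N (contact force between any of the fingers, the arm and cap above 4 N).
It fails at once if the handle is pushed with more than 32 N (contact force between any of the fingers, the arm and handle above 32 N).
It fails at once if the release lever is pushed with more than 30 N (contact force between any of the fingers, the arm and release above 30 N).
It fails at once if something else on the bench is moved by more than 15 mm (distance of any of spare_center, marker_center, rack_center, reagent_center, dishes_center, beaker_center, jar_center from where it was at the start of the episode above 0.015 m).
It also fails if it takes over 54 s, if anything falls off the work surface, if the arm or the gripper's body presses on something with over 40 N, if the wrist force passes 120 N, or if a joint passes its speed limit or range.

ROBOT

A 7-joint arm with a two-finger parallel gripper is mounted at the origin on the work surface. World frame = base frame: x ahead of the robot, y to its left, z up, the work surface at z = 0. Lengths are in m, angles in rad, forces in N, time in s.
With the tool pointing down it reaches from about 0.35 to 0.9 m from the base axis. Payload 8.1 kg.
Tool frame: the origin (TCP) lies midway between the tips of the shut fingers; the grasp point (between the pads) lies 19 mm behind it; x points along the fingers, z is the direction in which the jaws open and shut, and the axes are right-handed (so a half turn about x gives the same grasp; the last joint's range is limited). The gripper opens to 92 mm and grips with 3 to 60 N. Pads are 19 mm wide; open, the fingers measure 130 mm over their backs; the gripper's body (75 mm by 190 mm) begins 47 mm behind the grasp point.
Start: joints at [1.084, 0.434, 0.025, 1.573, -0.012, 1.134, -0.075], TCP at [0.234, -0.58, 0.227] pointing down, gripper open.
Joint ranges: [-2.62, 2.62], [-0.44, 2.09], [-1.27, 1.32], [0.08, 2.57], [-1.32, 4.46], [0.12, 2], [-2.74, 2.74]. Speed limits (rad/s): [2.22, 2.22, 3.01, 3.01, 3.14, 3.14, 3.14].

INTERFACE

Orientations are given as a rotation vector (axis times angle).
In Python, from cell import arm gives the robot as it stands. The module is installed in compiled form; this text tells all that it offers.
- The arm moves only by the tool move_arm, never from a script. Its argument "steps" is text: rows parted by semicolons, each of 5 numbers parted by spaces: the shift along the tool's x, y, z in m, then the turn about the tool's x in rad, then the closure in counts, from 0 (fully open) to 255 (shut). A call has 1 to 10 rows; each row is the pose to reach, as a shift and turn from the pose commanded when the call began, along the tool's axes at that moment; what a row does not reach only later rows make up. A row lasts 1/12 s, in which the tool goes at most 41.7 mm and 7.16 degrees, less where a joint would pass 70% of its speed; a pose out of reach is approached as far as the arm can. A call with a gripper value outside its range is refused whole. The fingers move at their own pace and stop on an object; "squeeze" is the grip in N (left out, the last holds). Time passes only in rows, so rows that repeat a pose let the fingers close. It gives the time, the measured TCP pose, the force and the opening at its end, in the units of the state.
- arm.observe(): the state, without advancing time (a new reading comes with each control period).
- arm.get_image(name): name is "scene" or "top" or "wrist"; returns a dict with "img" (400x640x3 uint8, blue, green, red), "z_map" (400x640 float32, m along the optical axis (not along the pixel's ray), 0 where there is no reading), "vfov" (degrees; the focal length in pixels is half the picture's height over the tangent of half this angle, whatever the lens; pixels are square), "cx", "cy" (the principal point, pixels), "k1" (the pictures are not rectified: a ray, as slopes to the right and down, at radius r is drawn at 1 + k1 r^2 times it, then the intrinsics apply), "extrinsics" (4x4, takes a point from camera to world coordinates). Camera axes: x right, y up, looking along -z (the intrinsics and any distortion apply to the point x, -y, -z); pixel columns grow to the right and rows downward; lengths in m; the calibration is good to about 2 mm. A picture is of the moment at which its call begins.
- arm.sign_off(): hands the job in, once; it reports no verdict.
The state is a dict: "clock": time; "joints": joint angles; "dq": joint speeds; "joint_efforts": joint torques, N m; "position": TCP position; "ee_rot": TCP orientation; "force": force on the tool from outside, world axes, zero at the start; "ft_torque": the same for the moment, N m; "width": opening from 0.0 (shut) to 1.0 (fully open).
Only numpy, scipy, OpenCV 4.12 (cv2) and the standard library are available. Lean on these libraries where they do the work, as an engineer would, in place of code of your own. Each camera call takes 0.05 s, during which the arm holds its last target.

## Working session

There is one attempt and no reset: what is moved stays moved. The work goes in short steps, Python scripts to look and compute and a tool call to move; the robot and the scene stay as the last step left them, time stands still between calls to the robot, and variables do not carry over. Pictures are saved under pics/ and viewed, and the job is handed in when it is done.

Besides the shell and the picture viewer there is one more tool, called as name(argument=value, ...) on one line, values as JSON. move_arm: Moves the arm, as the interface text tells. Its arguments: {"type":"object","properties":{"steps":{"type":"string"},"squeeze":{"type":"number"}},"required":["steps"]}

```bash
ls; mkdir -p pics
python3 - <<'E'
from cell import arm
import cv2,pickle
s=arm.observe();print(s)
d={}
for n in ["scene","top","wrist"]:
    r=arm.get_image(n);d[n]=r;cv2.imwrite(f"pics/{n}0.png",r["img"]);print(n,r["vfov"],r["cx"],r["cy"],r["k1"],r["extrinsics"].round(3).tolist())
pickle.dump(d,open("im0.pkl","wb"))
E
```

```text
pics
{'clock': 0.0, 'joints': array([ 1.08437608,  0.43519985,  0.0249708 ,  1.57407731, -0.01161095,
        1.13396512, -0.07508601]), 'dq': array([-0.00103222,  0.00088646, -0.00013123, -0.00213702,  0.00017124,
       -0.00113653,  0.00013774]), 'joint_efforts': array([-6.45871478e-04, -6.67850733e+01,  9.84454639e-01, -3.14464331e+01,
       -6.06876751e-02,  4.26101417e-02,  1.66374571e-04]), 'position': array([ 0.23381084, -0.57909095,  0.22596695]), 'ee_rot': array([ 0.92281598,  1.36800649, -0.92160588]), 'force': array([0.05357625, 0.53365003, 0.35987586]), 'ft_torque': array([-0.01067921, -0.03002908, -0.01352234]), 'width': 1.0030893676384556}
scene 50.60451553131193 322.61411306973906 197.16598959521028 -0.031867564514395076 [[-0.374, -0.758, 0.534, 1.187], [0.928, -0.303, 0.219, 0.238], [-0.004, 0.577, 0.817, 1.059], [0.0, 0.0, 0.0, 1.0]]
top 43.90413784274803 318.02164531619644 195.97321093669387 -0.10500261303834935 [[-0.005, 0.993, -0.121, 0.406], [-1.0, -0.007, -0.015, -0.039], [-0.016, 0.121, 0.992, 1.548], [0.0, 0.0, 0.0, 1.0]]
wrist 64.33640838793013 326.570118172382 193.15883515864948 -0.013417473429074685 [[0.375, 0.895, 0.241, 0.298], [-0.927, 0.362, 0.095, -0.553], [-0.002, -0.259, 0.966, 0.383], [0.0, 0.0, 0.0, 1.0]]
```

View pics/scene0.png

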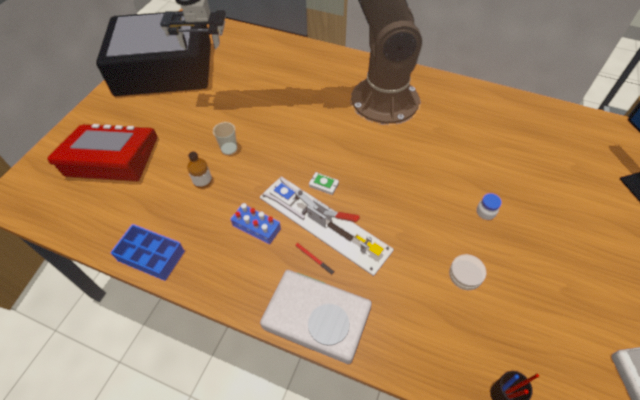

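View pics/top0.png

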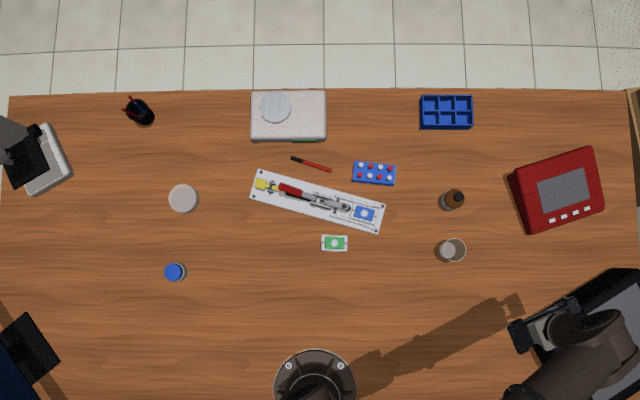

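View pics/wrist0.png

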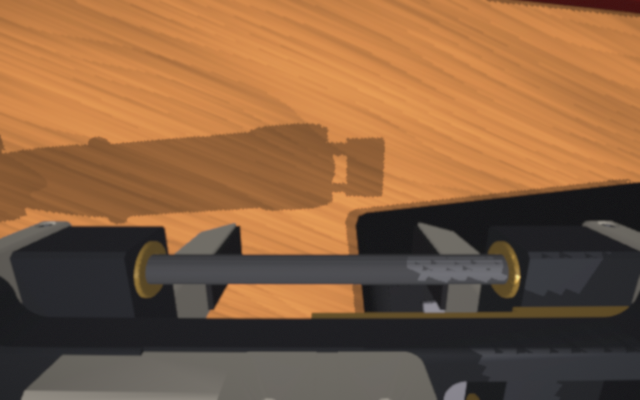

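```bash
cat > h.py <<'E'
import numpy as np,cv2
from scipy.spatial.transform import Rotation as R
def K(r):
    f=200/np.tan(np.radians(r["vfov"])/2); return np.array([[f,0,r["cx"]],[0,f,r["cy"]],[0,0,1]]),np.array([r["k1"],0,0,0.])
def rays(r,px):
    k,d=K(r); u=cv2.undistortPoints(np.array(px,float).reshape(-1,1,2),k,d).reshape(-1,2)
    v=np.c_[u[:,0],-u[:,1],-np.ones(len(u))]; return r["extrinsics"][:3,3],v@r["extrinsics"][:3,:3].T
def plane(r,px,z):
    o,v=rays(r,px); return o+v*((z-o[2])/v[:,2])[:,None]
def depth(r,px):
    o,v=rays(r,px); p=np.array(px,int).reshape(-1,2); return o+v*r["z_map"][p[:,1],p[:,0]][:,None]
def proj(r,P):
    k,d=K(r); E=np.linalg.inv(r["extrinsics"]); c=np.atleast_2d(P)@E[:3,:3].T+E[:3,3]; c=c*[1,-1,-1]
    return cv2.projectPoints(c.reshape(-1,1,3),np.zeros(3),np.zeros(3),k,d)[0].reshape(-1,2)
E
python3 - <<'E'
import pickle
from h import *
d=pickle.load(open("im0.pkl","rb"))
def crop(n,x0,y0,x1,y1,s):
    cv2.imwrite(f"pics/{n}crop.png",cv2.resize(d[n]["img"][y0:y1,x0:x1],None,fx=s,fy=s,interpolation=cv2.INTER_CUBIC))
crop("top",240,150,400,250,5);crop("scene",250,165,410,275,5)
for n in("top","scene"):
    r=d[n];b=r["img"].astype(int);hsv=cv2.cvtColor(r["img"],cv2.COLOR_BGR2HSV)
    roi=np.zeros((400,640),bool)
    if n=="top":roi[150:250,240:400]=1
    else:roi[165:275,250:410]=1
    def comp(m,name,z,k=1):
        m=(m&roi).astype(np.uint8);nn,l,st,c=cv2.connectedComponentsWithStats(m)
        for i in np.argsort(-st[1:,4])[:k]+1:
            ys,xs=np.where(l==i);P=plane(r,np.c_[xs,ys],z);
            q=cv2.minAreaRect((P[:,:2]*1000).astype(np.float32))
            print(n,name,st[i],c[i].round(1),plane(r,[c[i]],z).round(4),depth(r,[c[i]]).round(4),"rect",np.round(q[0],1),np.round(q[1],1),round(q[2],2), cv2.boxPoints(q).round(0).tolist())
    H,S,V=hsv[...,0],hsv[...,1],hsv[...,2]
    comp((S<60)&(V>120),"white",.012)
    # hull of white + contents
    comp((H>100)&(H<130)&(S>100),"blue",.04,3)
    comp((H>20)&(H<34)&(S>150)&(V>120),"yellow",.05,2)
    comp(((H<6)|(H>174))&(S>130),"red",.1,3)
E
```

```text
top white [ 249  168  137   67 3434] [318.5 201.6] [[ 0.5765 -0.0165  0.012 ]] [[ 0.5762 -0.0165  0.0143]] rect [579.4 -11. ] [419.6 100.9] 73.73 [[472.0, -198.0], [569.0, -227.0], [687.0, 176.0], [590.0, 205.0]]
top blue [353 161  43  24 636] [373.4 173.6] [[ 0.6589 -0.1863  0.04  ]] [[ 0.6593 -0.1865  0.0381]] rect [ 661. -187.] [129.4  63.5] 83.17 [[622.0, -247.0], [685.0, -255.0], [700.0, -127.0], [637.0, -119.0]]
top blue [354 206  20  15 160] [363.7 212.9] [[ 0.5378 -0.1543  0.04  ]] [[ 0.5379 -0.1544  0.0388]] rect [ 538.  -154.6] [56.  34.1] 73.57 [[514.0, -177.0], [546.0, -186.0], [562.0, -133.0], [530.0, -123.0]]
top yellow [255 179   6   8  22] [257.3 182. ] [[0.6339 0.1701 0.05  ]] [[0.6338 0.17   0.0505]] rect [631.6 170.7] [11.1 23.4] 63.98 [[619.0, 171.0], [640.0, 161.0], [645.0, 171.0], [624.0, 181.0]]
top yellow [262 180   2   2   2] [262.5 180.5] [[0.6386 0.1542 0.05  ]] [[0.638  0.1537 0.0536]] rect [638.6 154.2] [4.4 0. ] -135.18 [[640.0, 156.0], [640.0, 156.0], [637.0, 153.0], [637.0, 153.0]]
top red [279 183  23  14 166] [290.1 189.8] [[0.6023 0.0658 0.1   ]] [[
[... 1463 characters left out ...]
 [617.  115.5] [28.4  8.5] 73.27 [[609.0, 103.0], [617.0, 101.0], [625.0, 128.0], [617.0, 130.0]]
scene red [336 213  23   8 119] [347.2 216.4] [[0.5938 0.0663 0.1   ]] [[0.6067 0.07   0.1209]] rect [594.1  65.9] [17.8 59.6] 10.46 [[580.0, 94.0], [591.0, 35.0], [608.0, 38.0], [597.0, 97.0]]
scene red [296 244  26  21  89] [308.7 253.8] [[0.7357 0.0143 0.1   ]] [[ 0.6941 -0.0064  0.0116]] rect [735.5  13.7] [82.3  7.5] 71.21 [[719.0, -24.0], [726.0, -26.0], [752.0, 51.0], [745.0, 54.0]]
scene red [269 216   4   6  16] [270.1 218.6] [[ 0.677  -0.1231  0.1   ]] [[ 0.6556 -0.1383  0.0597]] rect [ 676.1 -122.4] [16.3  8. ] 26.11 [[667.0, -122.0], [671.0, -130.0], [685.0, -122.0], [682.0, -115.0]]
```

View pics/topcrop.png

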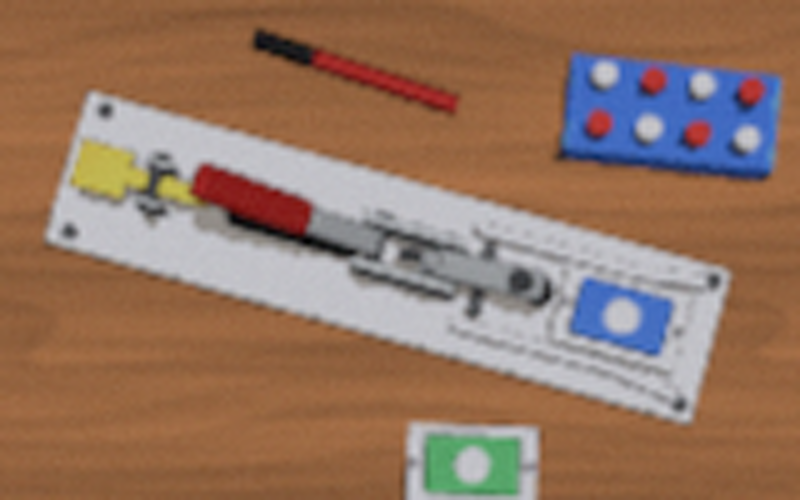

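View pics/scenecrop.png

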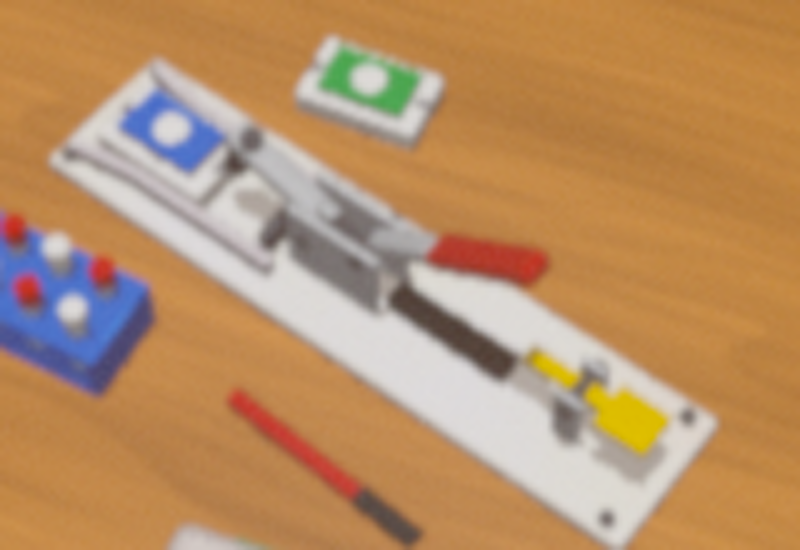

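```bash
cat >> h.py <<'E'
TH=np.radians(73.8); YD=np.array([np.cos(TH),np.sin(TH),0]); XD=np.array([np.sin(TH),-np.cos(TH),0]); O=np.array([.571,-.0435,0])
def p2w(x,y,z): return O+XD*x+YD*y+np.array([0,0,z])
def w2p(w): d=np.asarray(w)-O; return np.array([d@XD,d@YD,d[2]])
def st(s,goal=None):
    M=R.from_rotvec(s["ee_rot"]).as_matrix()
    print("t",round(s["clock"],2),"press mm",(w2p(s["position"])*1000).round(1),"F press",[round(float(s["force"]@a),2) for a in(XD,YD,[0,0,1])],"w",round(s["width"],3))
    print("tool x,y,z in press:",*[np.array([M[:,i]@XD,M[:,i]@YD,M[2,i]]).round(3) for i in range(3)])
    a=np.arctan2(M[:,2]@YD,M[:,2]@XD); print("angle tool z from press x",round(a,4))
    if goal is not None: print("shift in tool",(M.T@(p2w(*goal)-s["position"])).round(4))
E
python3 - <<'E'
import pickle
from h import *
from cell import arm
d=pickle.load(open("im0.pkl","rb"))
st(arm.observe(),(0,-.18,.15))
for n in("top","scene"):
  r=d[n]
  for nm,y,z in(("cas",-.154,.03),("relp",.218,.052),("hp",.123,.127)): print(n,nm,proj(r,p2w(0,y,z)).round(1), (w2p(depth(r,proj(r,p2w(0,y,z)).round())[0])*1000).round(1))
E
```

```text
t 0.15 press mm [-174.3 -608.5  226.1] F press [-0.12, -0.12, 1.04] w 0.998
tool x,y,z in press: [-0.001  0.001 -1.   ] [ 0.786  0.618 -0.   ] [ 0.618 -0.786 -0.001]
angle tool z from press x -0.9044
shift in tool [ 0.0764  0.4019 -0.229 ]
top cas [[375.6 216.3]] [   2.7 -156.1   16.3]
top relp [[258.6 182.6]] [ -0.8 216.5  51.6]
top hp [[286.4 187.6]] [ -1.5 123.7 127.1]
scene cas [[273.9 185.4]] [ -13.4 -168.8    6. ]
scene relp [[376.4 248.8]] [  3.4 218.5  56.2]
scene hp [[349.1 215.3]] [ -2.9 120.8 122.8]
```

move_arm(steps="0 0.03 -0.017 -0.1 255;0 0.065 -0.037 -0.2 255;0 0.1 -0.057 -0.3 255;0 0.135 -0.077 -0.4 255;0 0.17 -0.097 -0.5 255;0 0.205 -0.117 -0.6 255;0 0.24 -0.137 -0.7 255;0 0.275 -0.157 -0.8 255;0 0.31 -0.177 -0.904 255;0 0.34 -0.195 -0.904 255", squeeze=20)

```text
clock: 0.98
position: [0.4776, -0.2689, 0.2267]
ee_rot: [0.217, 1.56, -0.216]
force: [0.9, 0.5, -1.5]
width: 0.326
```

Run:
```python
from h import *
from cell import arm
st(arm.observe(),(0,-.180,.12))
r=arm.get_image("wrist");cv2.imwrite("pics/w1.png",r["img"])
```

```text
t 0.98 press mm [ -26.8 -242.5  226.7] F press [0.75, 0.72, -1.53] w 0.326
tool x,y,z in press: [ 0.     0.001 -1.   ] [-0.007  1.     0.001] [1.    0.007 0.   ]
angle tool z from press x 0.0074
shift in tool [0.1068 0.0623 0.0272]
```

View pics/w1.png

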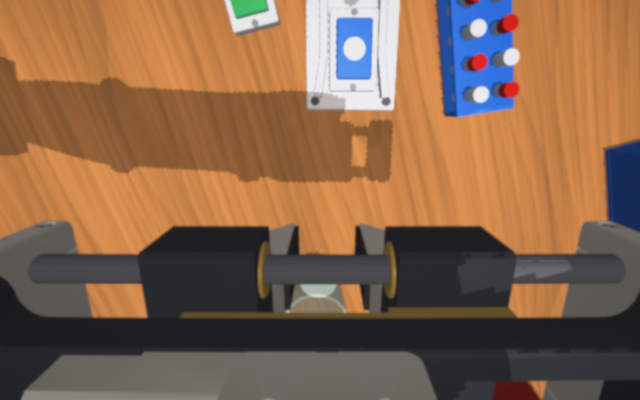

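move_arm(steps="0.02 0.03 0.01 0 255;0.05 0.045 0.018 0 255;0.085 0.057 0.027 0 255;0.1068 0.0573 0.0272 0 255;0.1068 0.0573 0.0272 0 255;0.1068 0.0573 0.0272 0 255")

```text
clock: 1.53
position: [0.5174, -0.2241, 0.1192]
ee_rot: [0.223, 1.562, -0.222]
force: [0.4, 0.4, 0.5]
width: 0.002
```

Run:
```python
from h import *
from cell import arm
import pickle
st(arm.observe(),(0,-.185,.023))
r=arm.get_image("wrist");cv2.imwrite("pics/w2.png",r["img"]);pickle.dump(r,open("w2.pkl","wb"))
st(arm.observe(),(0,-.185,.023))
```

```text
t 1.53 press mm [  -1.1 -188.4  119.2] F press [0.31, 0.49, 0.45] w 0.002
tool x,y,z in press: [-0.003 -0.    -1.   ] [ 0.001  1.    -0.   ] [ 1.    -0.001 -0.003]
angle tool z from press x -0.0005
shift in tool [0.0962 0.0034 0.0014]
t 1.58 press mm [  -0.  -188.8  120.6] F press [0.58, -0.18, -0.09] w 0.004
tool x,y,z in press: [-0. -0. -1.] [ 0.001  1.    -0.   ] [ 1.    -0.001 -0.   ]
angle tool z from press x -0.0012
shift in tool [0.0976 0.0038 0.    ]
```

View pics/w2.png

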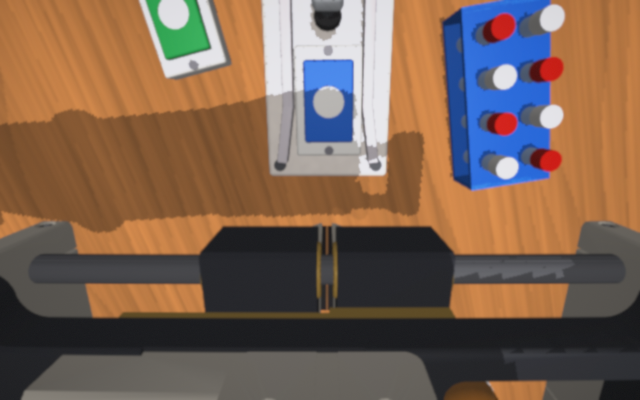

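Run:
```python
from h import *
import pickle
r=pickle.load(open("w2.pkl","rb"))
hsv=cv2.cvtColor(r["img"],cv2.COLOR_BGR2HSV);m=((hsv[...,0]>100)&(hsv[...,0]<130)&(hsv[...,1]>110)).astype(np.uint8);m[:,:290]=0;m[:,370:]=0;m[170:]=0
ys,xs=np.where(m);P=plane(r,np.c_[xs,ys],.04)
q=np.array([w2p(p)*1000 for p in P]);print(q.min(0),q.max(0),cv2.minAreaRect(q[:,:2].astype(np.float32)))
for px in[(270,175),(386,175),(263,20),(394,20)]: print((w2p(plane(r,[px],.012)[0])*1000).round(1))
for px in[(300,155),(359,154)]: print((w2p(plane(r,[px],.03)[0])*1000).round(1))
print([(w2p(depth(r,[p])[0])*1000).round(1).tolist() for p in[(330,150),(305,130),(352,120),(340,85),(328,20)]])
```

```text
[ -18.15904468 -142.46093854   40.        ] [ 16.23632429 -86.65052786  40.        ] ((-0.9616794586181641, -114.55290985107422), (34.391963958740234, 55.81269836425781), 0.020148741081357002)
[ -50.2 -173.9   12. ]
[  48.2 -173.8   12. ]
[-50.2 -54.5  12. ]
[ 48.7 -54.6  12. ]
[ -22.8 -154.3   30. ]
[  23.1 -153.5   30. ]
[[0.5, -150.3, 30.5], [-17.9, -134.5, 39.3], [16.5, -127.4, 38.0], [7.4, -103.2, 39.8], [-1.1, -65.2, 55.5]]
```

move_arm(steps="0.03 0.002 0 0 255;0.06 0.003 -0.0005 0 255;0.085 0.003 -0.0005 0 255;0.0965 0.003 -0.0005 0 255;0.0965 0.003 -0.0005 0 255;0.0965 0.003 -0.0005 0 255")

```text
clock: 2.08
position: [0.5194, -0.2218, 0.0248]
ee_rot: [0.222, 1.558, -0.223]
force: [-0.6, 0.2, 0.4]
width: 0.006
```

Run:
```python
from h import *
from cell import arm
st(arm.observe(),(0,-.165,.023))
```

```text
t 2.08 press mm [   0.2 -185.6   24.8] F press [-0.6, 0.07, 0.39] w 0.006
tool x,y,z in press: [ 0.001 -0.    -1.   ] [ 0.001  1.    -0.   ] [ 1.    -0.001  0.001]
angle tool z from press x -0.0011
shift in tool [ 0.0018  0.0206 -0.0002]
```

move_arm(steps="0 0.008 0 0 255;0 0.016 0 0 255;0 0.019 0 0 255;0 0.022 0 0 255;0 0.025 0 0 255;0 0.028 0 0 255;0 0.031 0 0 255;0 0.034 0 0 255;0 0.037 0 0 255;0 0.040 0 0 255")

```text
clock: 2.92
position: [0.5299, -0.1824, 0.0234]
ee_rot: [0.222, 1.56, -0.222]
force: [-0.2, -1.7, 1.5]
width: 0.004
```

Run:
```python
from h import *
from cell import arm
st(arm.observe())
```

```text
t 2.92 press mm [  -0.7 -144.8   23.4] F press [0.29, -1.66, 1.46] w 0.004
tool x,y,z in press: [-0. -0. -1.] [ 0.  1. -0.] [ 1. -0. -0.]
angle tool z from press x -0.0004
```

Sliding at ~1.7 N. Continue to y ≈ -126.

move_arm(steps="0 0.002 0 0 255;0 0.004 0 0 255;0 0.006 0 0 255;0 0.008 0 0 255;0 0.010 0 0 255;0 0.012 0 0 255;0 0.014 0 0 255;0 0.016 0 0 255;0 0.018 0 0 255;0 0.02 0 0 255")

```text
clock: 3.75
position: [0.5356, -0.1631, 0.0234]
ee_rot: [0.222, 1.559, -0.222]
force: [-0.6, -0.8, -0.6]
width: 0.005
```

move_arm(steps="0 0.0007 0 0 255;0 0.0014 0 0 255;0 0.0021 0 0 255;0 0.0028 0 0 255;0 0.0035 0 0 255;0 0.0042 0 0 255;0 0.0049 0 0 255;0 0.0056 0 0 255;0 0.0063 0 0 255;0 0.007 0 0 255")

```text
clock: 4.58
position: [0.5366, -0.1595, 0.0234]
ee_rot: [0.222, 1.56, -0.226]
force: [-2.5, -10.8, 2.4]
width: 0.004
```

Run:
```python
from h import *
from cell import arm
st(arm.observe())
```

```text
t 4.58 press mm [  -0.6 -121.    23.4] F press [0.65, -11.04, 2.37] w 0.004
tool x,y,z in press: [-0.    -0.003 -1.   ] [ 0.003  1.    -0.003] [ 1.    -0.003 -0.   ]
angle tool z from press x -0.0026
```

move_arm(steps="0 -0.003 0 0 255;0 -0.01 0 0 255;0 -0.02 0 0 255;0 -0.03 0 0 255;-0.03 -0.04 0 0 255;-0.07 -0.04 0 0 255;-0.11 -0.04 0 0 255;-0.14 -0.04 0 0 255;-0.14 -0.04 0 0 255")

```text
clock: 5.33
position: [0.5295, -0.1967, 0.17]
ee_rot: [0.221, 1.549, -0.224]
force: [1.4, 0.3, -0.2]
width: 0.008
```

Run:
```python
from h import *
from cell import arm
import pickle
r=arm.get_image("wrist");cv2.imwrite("pics/w3.png",r["img"]);pickle.dump(r,open("w3.pkl","wb"))
st(arm.observe(),(0,.123,.16))
hsv=cv2.cvtColor(r["img"],cv2.COLOR_BGR2HSV);m=((hsv[...,0]>100)&(hsv[...,0]<130)&(hsv[...,1]>110)).astype(np.uint8);m[:,:270]=0;m[:,390:]=0;m[220:]=0
ys,xs=np.where(m);P=plane(r,np.c_[xs,ys],.04)
q=np.array([w2p(p)*1000 for p in P]);print(q.min(0),q.max(0),cv2.minAreaRect(q[:,:2].astype(np.float32)))
```

```text
t 5.38 press mm [   1.6 -158.9  167.1] F press [-0.0, -0.58, -0.1] w 0.007
tool x,y,z in press: [ 0.007 -0.    -1.   ] [ 0.001  1.    -0.   ] [ 1.    -0.001  0.007]
angle tool z from press x -0.0014
shift in tool [ 0.007   0.2819 -0.002 ]
[-18.90992634 -97.73146405  40.        ] [ 15.30605173 -42.96962346  40.        ] ((-1.8124885559082031, -70.3553237915039), (34.10939025878906, 54.832889556884766), 0.14242540299892426)
```

View pics/w3.png

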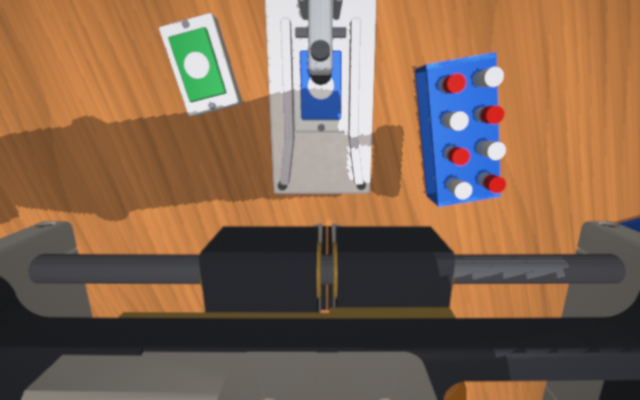

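move_arm(steps="-0.01 0.03 0 0 255;-0.01 0.065 0 0 255;-0.01 0.1 0 0 255;-0.01 0.14 0 0 255;-0.01 0.18 0 0 255;-0.01 0.215 0 0 255;-0.01 0.25 0 0 255;-0.01 0.277 0 0 255;0.01 0.277 0 0 255;0.015 0.277 0 0 255")

```text
clock: 6.22
position: [0.6022, 0.0723, 0.1453]
ee_rot: [0.219, 1.564, -0.22]
force: [-1.0, -1.2, -1.6]
width: 0.007
```

Run:
```python
from h import *
from cell import arm
r=arm.get_image("scene");cv2.imwrite("pics/s4.png",cv2.resize(r["img"][120:300,220:460],None,fx=3,fy=3,interpolation=cv2.INTER_CUBIC))
st(arm.observe(),(0,.119,.135))
```

```text
t 6.27 press mm [ -2.3 117.6 144.9] F press [-0.15, -1.19, -1.42] w 0.01
tool x,y,z in press: [-0.005 -0.003 -1.   ] [-0.001  1.    -0.003] [ 1.     0.001 -0.005]
angle tool z from press x 0.0005
shift in tool [0.0099 0.0015 0.0024]
```

View pics/s4.png

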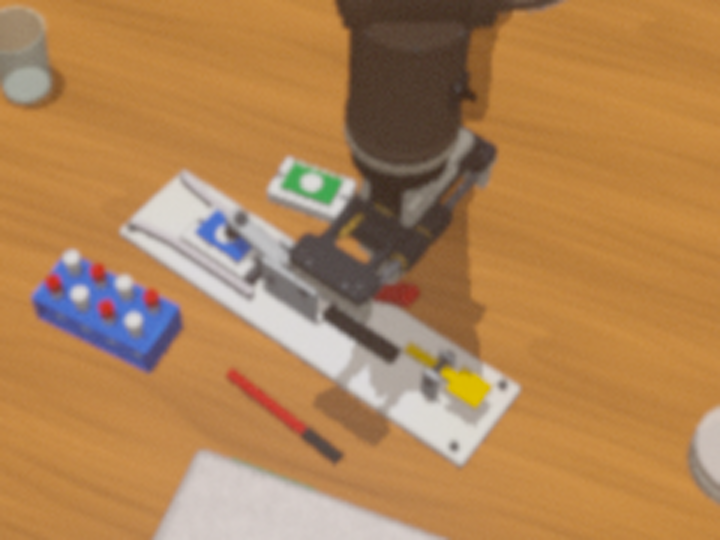

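move_arm(steps="0.003 0.001 0.0005 0 255;0.006 0.001 0.001 0 255;0.009 0.001 0.001 0 255;0.011 0.001 0.001 0 255;0.0125 0.001 0.001 0 255;0.0135 0.0015 0.001 0 255;0.0145 0.002 0.001 0 255;0.0155 0.0025 0.001 0 255;0.0165 0.003 0.001 0 255;0.0175 0.0035 0.001 0 255")

```text
clock: 7.1
position: [0.6059, 0.0738, 0.1316]
ee_rot: [0.222, 1.559, -0.223]
force: [-2.4, -1.3, 7.8]
width: 0.002
```

Run:
```python
from h import *
from cell import arm
st(arm.observe())
```

```text
t 7.1 press mm [  0.8 122.4 131.6] F press [-1.91, -1.95, 7.82] w 0.002
tool x,y,z in press: [ 0.001 -0.    -1.   ] [ 0.001  1.    -0.   ] [ 1.    -0.001  0.001]
angle tool z from press x -0.0006
```

move_arm(steps="0.001 0.0005 0 0 255;0.002 0.001 0 0 255;0.003 0.0015 0 0 255;0.004 0.002 0 0 255;0.005 0.003 0 0 255;0.006 0.0035 0 0 255")

```text
clock: 7.6
position: [0.607, 0.0776, 0.1259]
ee_rot: [0.222, 1.558, -0.222]
force: [-2.7, -1.9, 8.4]
width: 0.006
```

Run:
```python
from h import *
from cell import arm
st(arm.observe())
```

```text
t 7.6 press mm [  0.8 126.3 125.9] F press [-2.08, -2.55, 8.42] w 0.006
tool x,y,z in press: [ 0.001  0.    -1.   ] [0. 1. 0.] [ 1.    -0.     0.001]
angle tool z from press x -0.0003
```

move_arm(steps="0.0015 0.001 0 0 255;0.003 0.002 0 0 255;0.0045 0.003 0 0 255;0.006 0.004 0 0 255;0.0075 0.0047 0 0 255;0.009 0.0054 0 0 255;0.0105 0.006 0 0 255;0.012 0.0065 0 0 255;0.0135 0.007 0 0 255;0.015 0.0075 0 0 255")

```text
clock: 8.43
position: [0.6094, 0.0857, 0.1113]
ee_rot: [0.223, 1.557, -0.221]
force: [-2.7, 1.0, 11.4]
width: 0.007
```

Run:
```python
from h import *
from cell import arm
st(arm.observe())
r=arm.get_image("scene");cv2.imwrite("pics/s5.png",cv2.resize(r["img"][120:300,220:460],None,fx=3,fy=3,interpolation=cv2.INTER_CUBIC))
```

```text
t 8.43 press mm [  0.8 134.8 111.3] F press [-2.9, 0.19, 11.36] w 0.007
tool x,y,z in press: [ 0.002  0.002 -1.   ] [-0.     1.     0.002] [1.    0.    0.002]
angle tool z from press x 0.0002
```

View pics/s5.png

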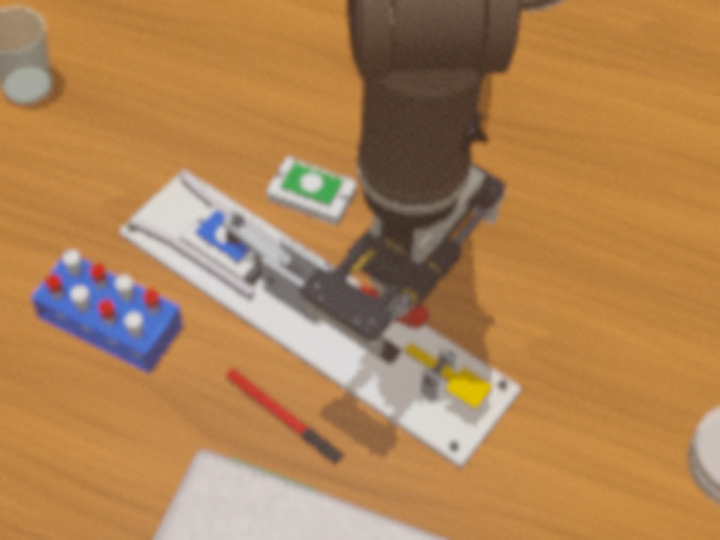

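move_arm(steps="0.0015 0.0005 0 0 255;0.003 0.001 0 0 255;0.0045 0.0015 0 0 255;0.006 0.002 0 0 255;0.0075 0.0023 0 0 255;0.009 0.0026 0 0 255;0.0105 0.003 0 0 255;0.012 0.0033 0 0 255;0.0135 0.0036 0 0 255;0.015 0.004 0 0 255")

```text
clock: 9.32
position: [0.611, 0.0909, 0.0965]
ee_rot: [0.223, 1.557, -0.218]
force: [-1.6, 3.7, 8.8]
width: 0.004
```

move_arm(steps="0.0015 0.0003 0 0 255;0.003 0.0006 0 0 255;0.0045 0.001 0 0 255;0.006 0.0012 0 0 255;0.0075 0.0014 0 0 255;0.009 0.0016 0 0 255")

```text
clock: 9.82
position: [0.6115, 0.0919, 0.0871]
ee_rot: [0.223, 1.557, -0.219]
force: [1.7, 2.4, 5.5]
width: 0.004
```

Run:
```python
from h import *
from cell import arm
st(arm.observe())
```

```text
t 9.82 press mm [  1.1 141.3  87.1] F press [0.99, 2.84, 5.53] w 0.004
tool x,y,z in press: [ 0.002  0.003 -1.   ] [-0.001  1.     0.003] [1.    0.001 0.002]
angle tool z from press x 0.0008
```

move_arm(steps="0.0015 0 0 0 255;0.003 0 0 0 255;0.0045 0.0003 0 0 255;0.006 0.0004 0 0 255;0.0075 0.0005 0 0 255;0.0085 0.0006 0 0 255")

```text
clock: 10.32
position: [0.61, 0.0901, 0.0769]
ee_rot: [0.222, 1.56, -0.223]
force: [0.6, 0.5, 1.1]
width: 0.005
```

Run:
```python
from h import *
from cell import arm
st(arm.observe())
```

```text
t 10.32 press mm [  0.2 139.1  76.9] F press [0.45, 0.69, 1.06] w 0.005
tool x,y,z in press: [-0.001 -0.001 -1.   ] [ 0.001  1.    -0.001] [ 1.    -0.001 -0.001]
angle tool z from press x -0.0005
```

move_arm(steps="0.001 0 0 0 255;0.002 0 0 0 255;0.003 0 0 0 255;0.004 0 0 0 255;0.005 0 0 0 255;0.0055 0 0 0 255;0.0055 0 0 0 255")

```text
clock: 10.9
position: [0.6103, 0.0904, 0.0717]
ee_rot: [0.222, 1.56, -0.222]
force: [-0.2, -0.6, 0.2]
width: 0.008
```

Run:
```python
from h import *
from cell import arm
st(arm.observe())
```

```text
t 10.9 press mm [  0.4 139.5  71.7] F press [0.01, -0.59, 0.17] w 0.008
tool x,y,z in press: [-0. -0. -1.] [ 0.  1. -0.] [ 1. -0. -0.]
angle tool z from press x -0.0003
```

move_arm(steps="-0.01 0 0 0 255;-0.04 0 0 0 255;-0.08 0 0 0 255;-0.09 0 0 0 255;-0.09 0 0 0 255")

```text
clock: 11.32
position: [0.6129, 0.0914, 0.167]
ee_rot: [0.224, 1.552, -0.22]
force: [0.9, 0.9, -0.6]
width: 0.006
```

Run:
```python
from h import *
from cell import arm
st(arm.observe(),(0,.222,.075))
r=arm.get_image("scene");cv2.imwrite("pics/s6.png",cv2.resize(r["img"][120:300,220:460],None,fx=3,fy=3,interpolation=cv2.INTER_CUBIC))
q=proj(r,p2w(0,-.095,.036))
```

```text
t 11.32 press mm [  2.6 141.3 167. ] F press [0.58, 1.13, -0.6] w 0.006
tool x,y,z in press: [ 0.007  0.004 -1.   ] [0.    1.    0.004] [ 1.    -0.     0.007]
angle tool z from press x -0.0004
shift in tool [ 0.0923  0.0804 -0.0033]
```

View pics/s6.png

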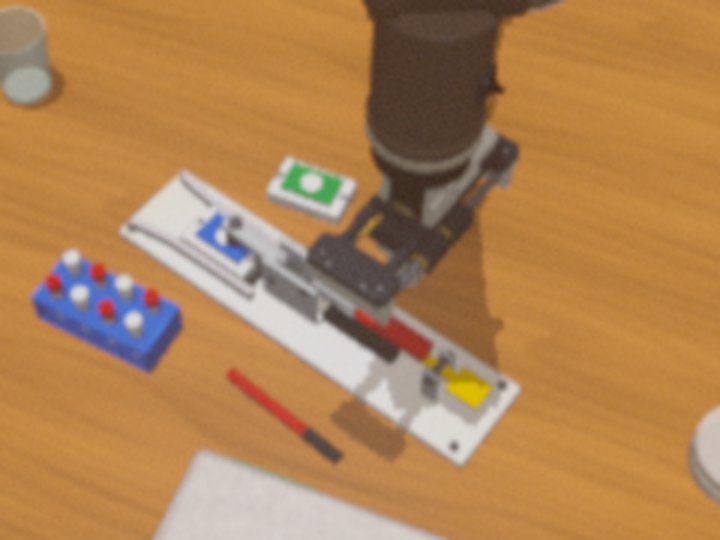

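move_arm(steps="0 0.03 -0.001 0 255;0 0.06 -0.002 0 255;0.02 0.08 -0.003 0 255;0.05 0.081 -0.003 0 255;0.08 0.081 -0.003 0 255;0.086 0.081 -0.003 0 255;0.086 0.081 -0.003 0 255")

```text
clock: 11.95
position: [0.6279, 0.168, 0.073]
ee_rot: [0.22, 1.565, -0.225]
force: [0.9, -0.8, 0.6]
width: 0.004
```

Run:
```python
from h import *
from cell import arm
r=arm.get_image("top");cv2.imwrite("pics/t7.png",cv2.resize(r["img"][150:250,240:400],None,fx=5,fy=5,interpolation=cv2.INTER_CUBIC))
s=arm.get_image("scene");cv2.imwrite("pics/s7.png",cv2.resize(s["img"][120:300,220:460],None,fx=3,fy=3,interpolation=cv2.INTER_CUBIC))
st(arm.observe(),(0,.222,.052))
for n,c in(("top",r),("scene",s)):
  hsv=cv2.cvtColor(c["img"],cv2.COLOR_BGR2HSV)
  for nm,m in(("cap",(hsv[...,0]>100)&(hsv[...,0]<130)&(hsv[...,1]>110)),("red",((hsv[...,0]<6)|(hsv[...,0]>174))&(hsv[...,1]>130))):
    ys,xs=np.where(m); P=(depth(c,np.c_[xs,ys])-O); Q=np.c_[P@XD,P@YD,P[:,2]]*1000
    k=(abs(Q[:,0])<(15 if nm=="cap" else 9))&(Q[:,1]>-100)&(Q[:,1]<180)&(Q[:,2]>15); Q=Q[k]
    if len(Q):
      print(n,nm,len(Q),np.median(Q,0).round(1),"y",Q[:,1].min().round(1),Q[:,1].max().round(1))
      if nm=="red":print(np.polyfit(Q[:,1],Q[:,2],1).round(3))
```

```text
t 12.05 press mm [ -2.1 220.6  76.7] F press [0.47, 0.4, 0.71] w 0.005
tool x,y,z in press: [ 0.  0. -1.] [0.001 1.    0.   ] [ 1.    -0.001  0.   ]
angle tool z from press x -0.0008
shift in tool [0.0247 0.0014 0.0021]
top cap 91 [ -1.6 -85.2  37.4] y -98.8 -44.7
top red 127 [ -1.  121.2  68.4] y 89.4 159.7
[ 0.085 54.996]
scene cap 56 [  7.8 -79.9  34.7] y -94.8 -41.6
scene red 136 [  0.9 128.7  67. ] y 95.1 164.2
[1.0000e-02 6.5563e+01]
```

View pics/s7.png

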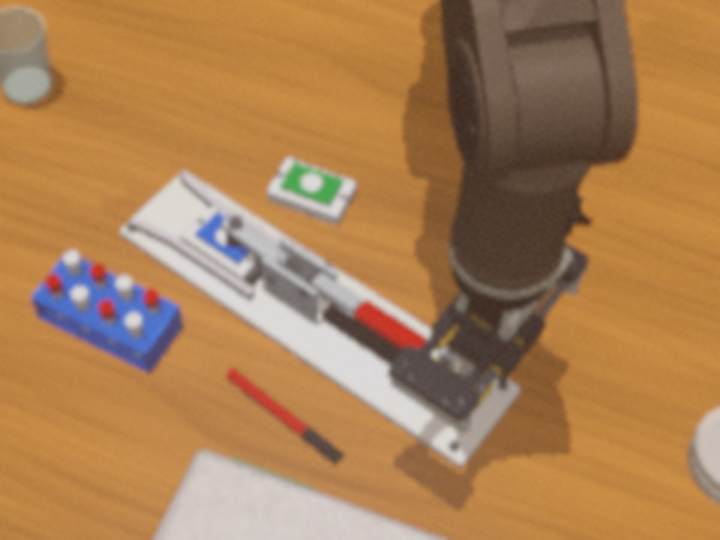

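move_arm(steps="0.01 0.0015 0.001 0 255;0.016 0.0015 0.002 0 255;0.019 0.0015 0.002 0 255;0.021 0.0015 0.002 0 255;0.023 0.0015 0.002 0 255;0.025 0.0015 0.002 0 255;0.027 0.0015 0.002 0 255;0.029 0.0015 0.002 0 255;0.03 0.0015 0.002 0 255")

```text
clock: 12.8
position: [0.6328, 0.1701, 0.0466]
ee_rot: [0.222, 1.559, -0.222]
force: [-1.6, -0.7, 7.8]
width: 0.002
```

Run:
```python
from h import *
from cell import arm
st(arm.observe())
```

```text
t 12.8 press mm [-2.000e-01  2.223e+02  4.660e+01] F press [-1.37, -1.17, 7.79] w 0.002
tool x,y,z in press: [ 0.001  0.    -1.   ] [0. 1. 0.] [ 1.    -0.     0.001]
angle tool z from press x -0.0004
```

move_arm(steps="0.001 0 0 0 255;0.002 0 0 0 255;0.003 0 0 0 255;0.004 0 0 0 255;0.005 0 0 0 255;0.006 0 0 0 255;0.007 0 0 0 255")

```text
clock: 13.38
position: [0.6329, 0.1697, 0.0397]
ee_rot: [0.222, 1.558, -0.223]
force: [-1.2, -1.4, 7.4]
width: 0.005
```

Run:
```python
from h import *
from cell import arm
st(arm.observe())
s=arm.get_image("scene");cv2.imwrite("pics/s8.png",cv2.resize(s["img"][120:300,220:460],None,fx=3,fy=3,interpolation=cv2.INTER_CUBIC))
```

```text
t 13.38 press mm [-1.00e-01  2.22e+02  3.97e+01] F press [-0.73, -1.63, 7.38] w 0.005
tool x,y,z in press: [ 0.001 -0.    -1.   ] [ 0.001  1.    -0.   ] [ 1.    -0.001  0.001]
angle tool z from press x -0.0007
```

View pics/s8.png

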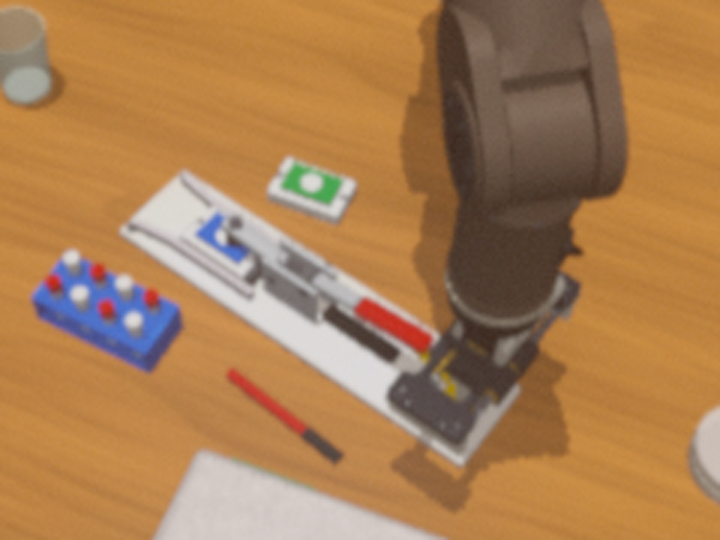

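Handle starting to lift; go on slowly.

move_arm(steps="0.001 0 0 0 255;0.002 0 0 0 255;0.003 0 0 0 255;0.004 0 0 0 255;0.004 0 0 0 255")

```text
clock: 13.85
position: [0.6333, 0.17, 0.0357]
ee_rot: [0.223, 1.558, -0.222]
force: [-1.1, -1.1, 6.5]
width: 0.003
```

Run:
```python
from h import *
from cell import arm
st(arm.observe())
s=arm.get_image("scene");cv2.imwrite("pics/s9.png",cv2.resize(s["img"][120:300,220:460],None,fx=3,fy=3,interpolation=cv2.INTER_CUBIC))
```

```text
t 13.85 press mm [2.000e-01 2.224e+02 3.570e+01] F press [-0.79, -1.35, 6.49] w 0.003
tool x,y,z in press: [ 0.002  0.001 -1.   ] [0.001 1.    0.001] [ 1.    -0.001  0.002]
angle tool z from press x -0.0005
```

View pics/s9.png

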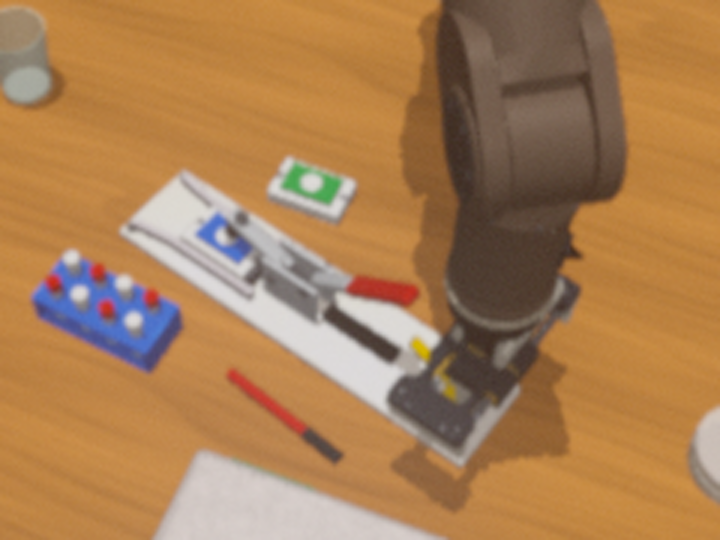

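Handle sprang open. Lift slowly off the lever, then straight up and away.

move_arm(steps="-0.004 0 0 0 255;-0.01 0 0 0 255;-0.016 0.001 0 0 255;-0.023 0.002 0 0 255;-0.04 0.005 0 0 255;-0.08 0.02 0 0 255;-0.11 0.04 0 0 255;-0.14 0.07 0 0 255;-0.16 0.1 0 0 255;-0.16 0.1 0 0 255")

```text
clock: 14.73
position: [0.6612, 0.2746, 0.2008]
ee_rot: [0.224, 1.555, -0.211]
force: [-0.6, 0.2, -0.6]
width: 0.003
```

move_arm(steps="0 0.04 -0.02 0 255;0 0.06 -0.03 0 255;0 0.06 -0.03 0 255;0 0.06 -0.03 0 255")

```text
clock: 15.07
position: [0.6466, 0.3341, 0.1945]
ee_rot: [0.219, 1.561, -0.219]
force: [-0.0, 0.1, 0.6]
width: 0.002
```

Run:
```python
from h import *
from cell import arm
import pickle
d0=pickle.load(open("im0.pkl","rb"))
r=arm.get_image("top");cv2.imwrite("pics/t10.png",cv2.resize(r["img"][150:250,240:400],None,fx=5,fy=5,interpolation=cv2.INTER_CUBIC))
s=arm.get_image("scene");cv2.imwrite("pics/s10.png",cv2.resize(s["img"][120:300,220:460],None,fx=3,fy=3,interpolation=cv2.INTER_CUBIC))
st(arm.observe())
for n,c in(("top",r),("scene",s)):
  hsv=cv2.cvtColor(c["img"],cv2.COLOR_BGR2HSV)
  for nm,m in(("cap",(hsv[...,0]>100)&(hsv[...,0]<130)&(hsv[...,1]>110)),("red",((hsv[...,0]<6)|(hsv[...,0]>174))&(hsv[...,1]>130)),("yel",(hsv[...,0]>20)&(hsv[...,0]<34)&(hsv[...,1]>150))):
    ys,xs=np.where(m); P=(depth(c,np.c_[xs,ys])-O); Q=np.c_[P@XD,P@YD,P[:,2]]*1000
    k=(abs(Q[:,0])<15)&(Q[:,1]>-100)&(Q[:,1]<240)&(Q[:,2]>15); Q=Q[k]
    if len(Q):
      print(n,nm,len(Q),np.median(Q,0).round(1),"y",Q[:,1].min().round(1),Q[:,1].max().round(1),np.polyfit(Q[:,1],Q[:,2],1).round(3))
```

```text
t 15.17 press mm [-30.  380.9 194.5] F press [0.26, -1.01, 0.08] w 0.006
tool x,y,z in press: [-0.    -0.002 -1.   ] [ 0.001  1.    -0.002] [ 1.    -0.001 -0.   ]
angle tool z from press x -0.0008
top cap 88 [ -2.3 -85.2  37.4] y -98.9 -44.7 [ 0.188 54.512]
top red 165 [ -2.3 112.1 119.8] y 79.4 143.7 [ 0.682 36.   ]
top yel 24 [  1.2 220.1  51.3] y 150.6 227.4 [5.0000e-03 5.1095e+01]
scene cap 63 [  6.2 -81.2  34.5] y -95.9 -43.8 [1.000e-03 3.453e+01]
scene red 120 [  3.3 120.  121.2] y 84.8 149.2 [ 0.646 44.28 ]
scene yel 152 [  0.6 208.9  50.9] y 150.7 232.4 [-5.0000e-03  5.1809e+01]
```

View pics/s10.png

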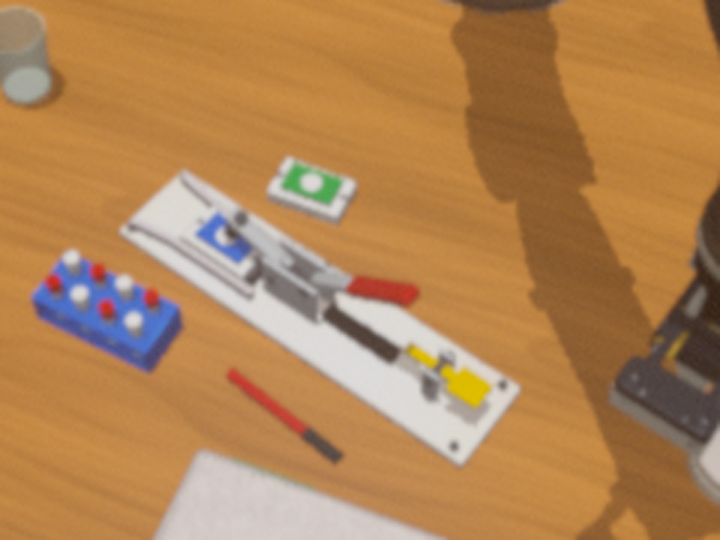

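View pics/t10.png

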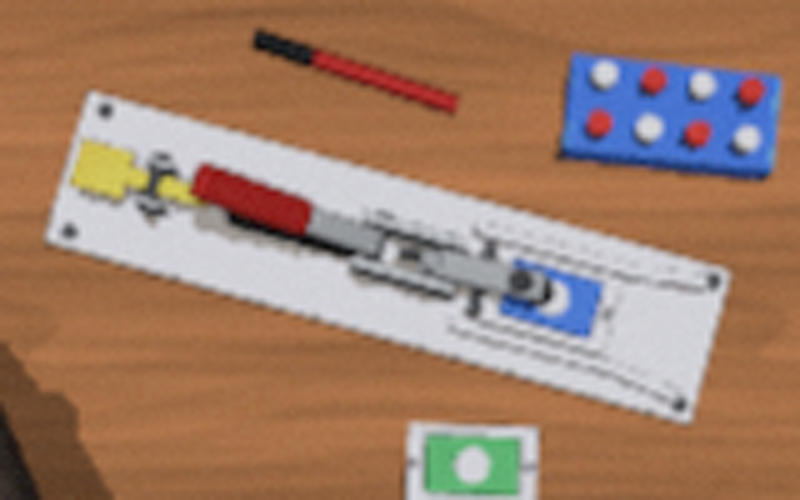

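Run:
```python
from h import *
from cell import arm
import pickle
d0=pickle.load(open("im0.pkl","rb"))
for n in("top","scene"):
 for c,yl in((d0[n],(-140,-90)),(arm.get_image(n),(-97,-70))):
  hsv=cv2.cvtColor(c["img"],cv2.COLOR_BGR2HSV);H,S,V=cv2.split(hsv)
  for nm,m in(("cap",(H>100)&(H<130)&(S>110)),("green",(H>40)&(H<85)&(S>100))):
    ys,xs=np.where(m); P=(depth(c,np.c_[xs,ys])-O); Q=np.c_[P@XD,P@YD,P[:,2]]*1000
    k=(abs(Q[:,0])<13)&(Q[:,1]>yl[0])&(Q[:,1]<yl[1])&(Q[:,2]<46) if nm=="cap" else (abs(Q[:,0])<200)&(abs(Q[:,1])<100)&(Q[:,2]>10)
    Q=Q[k]; print(n,nm,len(Q),np.median(Q[:,2]).round(2),np.mean(Q[:,2]).round(2))
```

```text
top cap 85 40.39 40.28
top green 128 24.89 37.07
top cap 46 36.44 36.77
top green 127 24.8 60.54
scene cap 60 37.99 37.95
scene green 63 22.3 22.5
scene cap 29 34.35 34.33
scene green 66 22.74 22.77
```

```bash
python3 -c "
from cell import arm
print(arm.sign_off()); print(arm.observe()['clock'])"
```

```text
the job is handed in; nothing more can be done
None
the job is handed in; nothing more can be done
```

I finished the whole sequence and handed the job in at about 15 s; the sign-off gives no verdict.

- **Cassette:** It slid at about 1–2 N and came up against the stop, where the push rose to about 11 N. Its centre is then at press y of about -70 to -71.5 mm, against the limit of -75.5 mm. That this was the stop rests on the rise in force and the position, as no picture showed the stop face itself.
- **Handle:** The highest force I read was about 11 N, below the 12–20 N you gave. It went over centre and locked level, with its top at about 67–68 mm. I took my hand off it before going on.
- **Release:** I pressed the paddle with up to about 8 N at the readings. The handle sprang open and I lifted off.

Last checks:
- **Handle and lever:** The handle is back at its open slope, and the lever is at rest with its paddle at about 51 mm.
- **Cap:** It went down 3.95 mm by the top view and 3.64 mm by the scene view. The two cameras disagree by about 2 mm on its absolute height (36.4 and 34.4 mm), so "flush" rests on how far it moved.
- **Cassette at the end:** It is still straight in its channel under the jaw.
- **Bench:** The spare, the rack and the marker look unmoved in the last pictures. I did not measure the other items, but the arm never went close to them.
- **Arm:** It ended clear of everything.

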